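# Reset an indexed mitre fence from square to its 45 degree notch

### The arm

A 6-joint arm with a two-finger parallel gripper is mounted at the origin on a cart in front of the work surface, level with it; the furniture and walls round the work are solid. World frame = base frame: x ahead of the robot, y to its left, z up, the work surface at z = 0. Lengths are in m, angles in rad, forces in N, time in s.
With the tool pointing down it reaches from about 0.35 to 0.775 m from the base axis. Payload 5.5 kg.
Tool frame: the origin (TCP) lies on the centre line of the jaws, within the pads' length; the fingertips stand 11 mm ahead of it and the grasp point (between the pads) lies 8 mm behind it (env.tip_extent is the distance from the TCP to the fingertips, in m); z points along the fingers, y is the line along which they close (so a half turn about z gives the same grasp; the last joint's range is limited). The gripper opens to 85 mm and grips with 20 to 120 N. Pads are 22 mm wide; open, the fingers measure 114 mm over their backs; the gripper's body (76 mm by 85 mm) begins 54 mm behind the grasp point. The pads swing forward as they close: fully open they stand 13 mm farther back than shut.
Start: joints at [1.139, 0.313, 0.046, 1.304, 0, 1.431], TCP at [0.165, 0.551, 0.242] pointing down, gripper open.
Joint ranges: [-2.76, 2.76], [-0.86, 1.69], [-1.03, 1.26], [-2.2, 2.34], [-1.47, 1.5], [-3.14, 3.14]. Speed limits (rad/s): [2.57, 2.57, 3.14, 3.14, 3.14, 3.14].

### API

Orientations are given as a unit quaternion [w, x, y, z].
In Python, from workcell import env gives the robot as it stands.
- The arm moves only by the shell command python3 -m jog 'ROWS' [FORCE]. ROWS is JSON, a list of rows, each a list of 5 numbers: the gripper's target within -1 to 1 (shut at 1, half-way at 0, fully open at -1), then the shift along the tool's x, y, z in m, then the turn about the tool's z in degrees. In form: [[fingers, tx, ty, tz, turn], ...]. A call has 1 to 5 rows; each row shifts and turns the commanded pose from where the row before left it, along the tool's axes as they then stand; what a row does not reach is not made up. A row lasts 1/12 s, in which the tool goes at most 41.7 mm and 7.16 degrees, less where a joint would pass 70% of its speed; a pose out of reach is approached as far as the arm can. A call is refused whole if a number of a shift passes 0.0417 or a number of a turn 7.16, either way. A call with a gripper value outside its range is refused whole. The fingers move at their own pace and stop on an object; FORCE is the grip in N (left out, the last holds). Time passes only in rows, so rows that do not move let the fingers close. It gives the time, the measured TCP pose, the force, the opening and the grip force at its end, in the units of the state.
- env.get_state(): the state, without advancing time (a new reading comes with each control period).
- env.read_camera(name): name is "side" or "top"; returns a dict with "img" (480x640x3 uint8, red, green, blue), "fov_y" (degrees; the focal length in pixels is half the picture's height over the tangent of half this angle, whatever the lens; pixels are square), "cx", "cy" (the principal point, pixels), "D" ([k1, k2, p1, p2, k3] as OpenCV has them; the pictures are not rectified), "T" (4x4, takes a point from camera to world coordinates). Camera axes: x right, y up, looking along -z (the intrinsics and any distortion apply to the point x, -y, -z); pixel columns grow to the right and rows downward; lengths in m; the calibration is good to about 2 mm. A picture is of the moment at which its call begins. There is no depth.
- env.hand_in(): hands the job in; it is judged then, once.
The state is a dict: "clock": time; "joint_pos": joint angles; "qvel": joint speeds; "tau": joint torques, N m; "tcp_pos": TCP position; "orientation": TCP orientation; "wrist_force": force on the tool from outside, world axes, zero at the start; "ft_torque": the same for the moment, N m; "finger_gap": finger opening in m; "grip_force": force on a finger pad.
Only numpy, scipy, OpenCV 4.12 (cv2) and the standard library are available. Lean on these libraries where they do the work, as an engineer would, in place of code of your own. Each camera call takes 0.05 s, during which the arm holds its last target. There are 200 camera calls.

### The job

The mitre fence on the bench is locked square and is needed at 45 degrees. Pull up the plunger by its black T-bar and twist it clockwise so that it stays out by itself, and let go of it; then swing the fence anticlockwise, its end with the wooden grip away from you, round to its far stop, and twist the T-bar back so that the plunger drops fully home in the other notch and locks the fence there.

Things in the scene. Friction and masses are not known exactly. Their poses are not given: they have to be found in the camera images.
- lock_bar (a point): Middle of the plunger's black T-bar: 46 mm long (its y axis), 14 mm wide (its x axis: pinch across x from above), 20 mm high, 100 mm above the bench when home. Under it is a thin stem, then a 28 x 24 mm steel collar with its top at 73 mm. z is up, the axis of pulling and twisting; the frame rises and turns with the bar. The fence's pivot is 66 mm away, on the side away from the robot.
- lock_pull (a joint): How far the plunger is drawn up, m: 0 home in a notch (fence locked), 0.012 nose on top of the index plate between notches, 0.017 parked on the collar, 0.024 the most. A spring and its weight pull it down with 5 to 8 N. It can turn only when drawn up 17 mm or more.
- lock_twist (a joint): Turn of the T-bar, rad, clockwise seen from above: 0 in line with the collar's slot (start; it cannot go below), up to 1.4. Drawn up and turned by 0.5 or more (1.2 is good) it stays parked on the collar when let go. Back within 0.2 of 0 and let go, it drops through the slot. It turns with slight friction.
- fence_grip (a point): Middle of the dark turned wooden grip on the long end of the aluminium fence: round, 24 mm diameter, 48 mm tall, this point 88 mm above the bench, fence top 60 mm. z is up, x square to the fence, y along it to the pivot, whose upright axis is 120 mm from here along +y under a low round steel cap. The frame turns with the fence. The fence is 18 mm thick.
- mitre_fence (a joint): Fence angle, rad: about 0 square (start, locked), growing anticlockwise seen from above (the grip swings away from the robot); 0.785 at the 45 degree notch; a stop pin ends the swing at 0.81. Light friction; it stays where left. Within 0.1 of 0.785 the chamfered notch takes the plunger and trues the fence; locked, it has 0.025 of play.

How it is judged:
On the way, in this order (a step that is already met when the one before it is completed fails the run):
1. the plunger stands drawn out by itself, the fingers touching nothing, before the fence has moved (value of joint lock_pull above 0.0145 m and contact force between the fingers and anything else below 0.2 N and value of joint mitre_fence below 0.1 rad), for 0.2 s.
2. the fence is at the 45 degree notch with the plunger still drawn out (value of joint lock_pull above 0.0145 m and value of joint mitre_fence above 0.66 rad), for 0.2 s.
At the end, for the whole second after the job is handed in: The plunger is home (drawn up less than 3 mm) in the second notch, which locks the fence at 45 degrees (past 0.72 rad), at rest and let go (value of joint lock_pull below 0.003 m and value of joint mitre_fence above 0.72 rad and velocity of joint mitre_fence below 0.05 rad/s); the robot touches nothing.
It also fails if it takes over 54 s, if anything falls off the work surface, if the arm or the gripper's body presses on something with over 40 N, if the wrist force passes 120 N, or if a joint passes its speed limit or range.

## Working session

There is one attempt and no reset: what is moved stays moved. The work goes in short steps, Python scripts to look and compute and a shell command to move; the robot and the scene stay as the last step left them, time stands still between calls to the robot, and variables do not carry over. Pictures are saved under pics/ and viewed, at most 10 in all, crops included, and the job is handed in when it is done.

```bash
mkdir -p pics; ls; cat > h.py <<'E'
import numpy as np, cv2
from workcell import env
def cam(n,f=None):
    c=env.read_camera(n)
    if f: cv2.imwrite('pics/'+f,cv2.cvtColor(c['img'],cv2.COLOR_RGB2BGR))
    return c
def K(c):
    f=240/np.tan(np.radians(c['fov_y'])/2); return np.array([[f,0,c['cx']],[0,f,c['cy']],[0,0,1]])
def pix2z(c,uv,z):
    uv=np.array(uv,float).reshape(-1,1,2)
    n=cv2.undistortPoints(uv,K(c),np.array(c['D'],float)).reshape(-1,2)
    T=np.array(c['T']); d=np.c_[n[:,0],-n[:,1],-np.ones(len(n))]@T[:3,:3].T; o=T[:3,3]
    return o+d*((z-o[2])/d[:,2])[:,None]
def proj(c,P):
    T=np.array(c['T']); q=(np.array(P,float).reshape(-1,3)-T[:3,3])@T[:3,:3]; q=q*[1,-1,-1]
    return cv2.projectPoints(q,np.zeros(3),np.zeros(3),K(c),np.array(c['D'],float))[0].reshape(-1,2)
E
python3 - <<'E'
from h import *
for n in('top','side'):
    c=cam(n,n+'0.png'); print(n,np.round(c['T'],3).tolist(),c['fov_y'])
s=env.get_state(); print(s)
print(env.tip_extent)
E
```

```text
pics
top [[0.021, 0.993, -0.114, 0.444], [-0.999, 0.024, 0.026, 0.019], [0.028, 0.113, 0.993, 0.918], [0.0, 0.0, 0.0, 1.0]] 54.500285122147076
side [[-0.939, 0.124, -0.32, 0.273], [-0.343, -0.325, 0.881, 0.754], [0.005, 0.937, 0.348, 0.403], [0.0, 0.0, 0.0, 1.0]] 45.467022008299935
{'clock': 0.1, 'joint_pos': array([ 1.13939976e+00,  3.13932969e-01,  4.50989168e-02,  1.30359014e+00,
       -9.40930682e-08,  1.43120382e+00]), 'qvel': array([ 0.00078143, -0.00138348,  0.00260893,  0.00055245, -0.00061031,
        0.00226548]), 'tau': array([ 2.47264878e-03, -4.81727636e+01,  2.99242795e+01,  1.28167271e-02,
       -1.62920787e-04,  4.63186694e-06]), 'tcp_pos': array([0.16523987, 0.55029678, 0.24149624]), 'orientation': array([-2.29183978e-04,  1.45384888e-01,  9.89374839e-01, -7.80998690e-04]), 'wrist_force': array([-0.66143417,  0.12506163,  0.87497513]), 'ft_torque': array([ 0.03272051, -0.03699525,  0.00689931]), 'grip_force': 0.0, 'finger_gap': 0.08537096252369816}
0.011
```

View pics/top0.png

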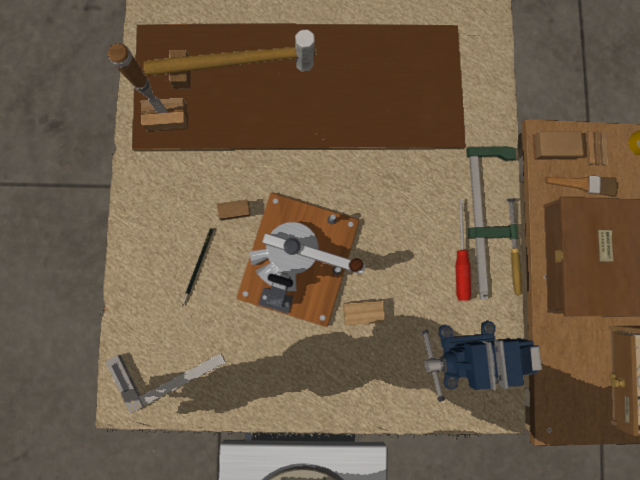

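View pics/side0.png

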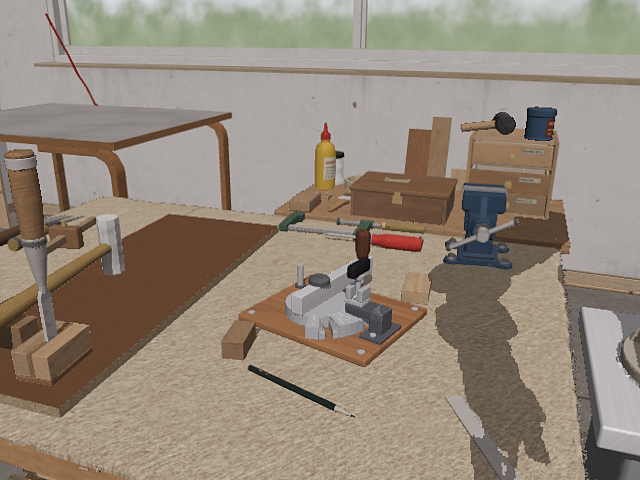

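Top view: T-bar (black) near (280,281), wooden grip at (356,265), pivot cap at (292,245). Side view: T-bar near (358,268), grip near (363,243). I'll enlarge both to measure.

```bash
python3 - <<'E'
from h import *
a=cv2.imread('pics/top0.png')[190:330,230:380]; b=cv2.imread('pics/side0.png')[220:360,280:430]
cv2.imwrite('pics/crop0.png',np.vstack([cv2.resize(x,None,fx=4,fy=4,interpolation=cv2.INTER_CUBIC) for x in (a,)]))
cv2.imwrite('pics/crop1.png',cv2.resize(b,None,fx=4,fy=4,interpolation=cv2.INTER_CUBIC))
c=cam('top')
g=c['img'][262:300,255:305].astype(int).max(2); m=(g<35).astype(np.uint8)
n,l,st,ce=cv2.connectedComponentsWithStats(m); print(st,ce+[255,262])
i=1+np.argmax(st[1:,4]); ys,xs=np.where(l==i); print(cv2.minAreaRect(np.c_[xs+255,ys+262].astype(np.float32)))
for nm,uv,z in(('bar',(280,281),.11),('grip',(356,265),.112),('cap',(292,245),.07)): print(nm,pix2z(c,uv,z))
E
```

```text
[[   0    0   50   38 1741]
 [  14   12   24   13  159]] [[279.3980471  280.56059736]
 [280.6163522  279.83647799]]
((280.17926025390625, 280.1226501464844), (24.312816619873047, 7.554830074310303), 15.945395469665527)
bar [[0.45784349 0.04954969 0.11      ]]
grip [[ 0.48825615 -0.08143564  0.112     ]]
cap [[0.52448735 0.03100982 0.07      ]]
```

View pics/crop0.png

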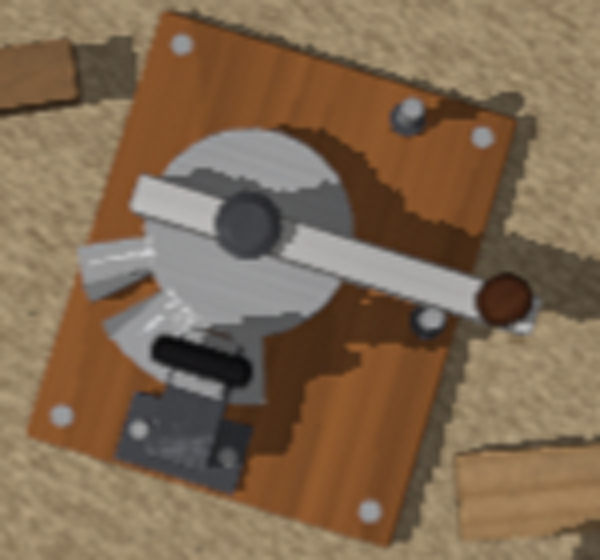

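View pics/crop1.png

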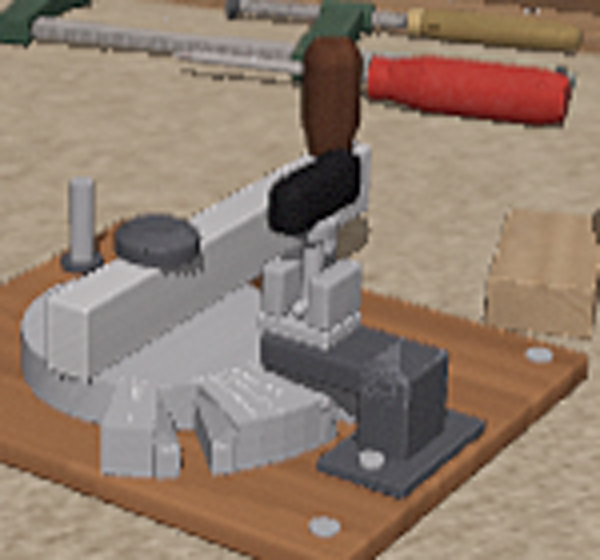

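Crops: T-bar centre is at top px (280.2,280.2), lying about 16° off the image x axis. Grip top is at (356.2,265), cap at (292,246), and T-bar centre in the side view at about (358.5,267.5).

```bash
python3 - <<'E'
from h import *
c=cam('top'); s=cam('side')
b=pix2z(c,(280.2,280.2),.108)[0]; g=pix2z(c,(356.2,265),.112)[0]
e=pix2z(c,[(230+155/4,190+346/4),(230+248/4,190+375/4)],.108); d=e[1]-e[0]
print('bar',b,'len',np.hypot(*d[:2]),'ang',np.degrees(np.arctan2(-d[0],-d[1])))
print('grip',g)
for z in(.06,.066,.072):
    p=pix2z(c,(292,246),z)[0]; print('piv',z,p,np.hypot(*(p-b)[:2]),np.hypot(*(p-g)[:2]),np.degrees(np.arctan2(-(g-p)[0],-(g-p)[1])),np.degrees(np.arctan2((b-p)[1],-(b-p)[0])))
print('side proj bar',proj(s,[b[0],b[1],.1]),'grip',proj(s,[g[0],g[1],.088]))
st=env.get_state(); print('delta',b-st['tcp_pos'])
E
```

```text
bar [0.45926346 0.0493185  0.108     ] len 0.04214898242919171 ang 15.995194319055532
grip [ 0.48826371 -0.08178411  0.112     ]
piv 0.06 [0.52357876 0.03110717 0.06      ] 0.06684392574721744 0.11828606858458492 17.370910094395047 15.8098482994343
piv 0.066 [0.52302359 0.0310209  0.066     ] 0.06633367434023836 0.11803906418918153 17.1262238318716 16.01218761288444
piv 0.072 [0.52246842 0.03093464 0.072     ] 0.06582426302670488 0.1177942215792993 16.880515881356423 16.217661313611547
side proj bar [[359.46592056 267.56345858]] grip [[363.80991539 242.42152674]]
delta [ 0.2939176  -0.50120171 -0.13389674]
```

```bash
python3 -m jog '[[-1,0,0,0,-7],[-1,0,0,0,-7],[-1,0,0,0,-7],[-1,0,0,0,-7],[-1,0,0,0,-7]]' && python3 -m jog '[[-1,0,0,0,-7],[-1,0,0,0,-7],[-1,0,0,0,-7],[-1,0,0,0,-7],[-1,0,0,0,-7]]' && python3 -m jog '[[-1,0,0,0,-7],[-1,0,0,0,-7],[-1,0,0,0,-7],[-0.5,0,0,0,0]]'
```

```text
clock: 0.67
tcp_pos: [0.1654, 0.5506, 0.2422]
orientation: [-0.0, -0.162, 0.987, -0.0]
wrist_force: [0.7, 1.0, 0.6]
finger_gap: 0.0857
grip_force: 0.0
clock: 1.08
tcp_pos: [0.1654, 0.5506, 0.2422]
orientation: [-0.0, -0.451, 0.892, -0.0]
wrist_force: [0.2, 0.6, 0.1]
finger_gap: 0.0856
grip_force: 0.0
clock: 1.42
tcp_pos: [0.1654, 0.5506, 0.2422]
orientation: [-0.0, -0.605, 0.796, -0.0]
wrist_force: [0.5, 0.4, -0.4]
finger_gap: 0.0756
grip_force: 0.0
```

```bash
python3 -m jog '[[-0.3,0.0289,-0.0298,0,0],[-0.3,0.0289,-0.0298,0,0],[-0.3,0.0289,-0.0298,0,0],[-0.3,0.0289,-0.0298,0,0],[-0.3,0.0289,-0.0298,0,0]]' && python3 -m jog '[[-0.3,0.0289,-0.0298,0,0],[-0.3,0.0289,-0.0298,0,0],[-0.3,0.0289,-0.0298,0,0],[-0.3,0.0289,-0.0298,0,0],[-0.3,0.0289,-0.0298,0,0]]' && python3 -m jog '[[-0.3,0.0289,-0.0298,0,0],[-0.3,0.0289,-0.0298,0,0],[-0.3,0.0289,-0.0298,0,0],[-0.3,0.0289,-0.0298,0,0],[-0.3,0,0,0,0]]'
cat > d.py <<'E'
import sys
from h import *
from scipy.spatial.transform import Rotation as R
s=env.get_state(); q=s['orientation']; r=R.from_quat([q[1],q[2],q[3],q[0]]).as_matrix()
t=np.array([float(v) for v in sys.argv[1:4]])
print('tool shift',np.round(r.T@(t-s['tcp_pos']),4),'yaw',round(np.degrees(np.arctan2(r[1,1],r[0,1])),2),'j6',s['joint_pos'][5],'gap',s['finger_gap'],'t',s['clock'])
E
python3 d.py .4593 .0493 .095
```

```text
clock: 1.83
tcp_pos: [0.2701, 0.3697, 0.2423]
orientation: [0.0, -0.603, 0.798, -0.0]
wrist_force: [1.3, 0.2, -0.6]
finger_gap: 0.0559
grip_force: 0.0
clock: 2.25
tcp_pos: [0.3745, 0.19, 0.2426]
orientation: [0.0, -0.602, 0.798, -0.0]
wrist_force: [0.7, -0.1, -0.2]
finger_gap: 0.0556
grip_force: 0.0
clock: 2.67
tcp_pos: [0.4612, 0.0425, 0.2422]
orientation: [0.0, -0.599, 0.801, -0.002]
wrist_force: [1.0, 0.0, 0.6]
finger_gap: 0.0556
grip_force: 0.0
tool shift [-0.0062  0.0043  0.1472] yaw 163.63 j6 -1.3655289064985432 gap 0.055572857779470554 t 2.6667
```

```bash
python3 -m jog '[[-0.3,-0.0062,0.0043,0.03,-0.4],[-0.3,0,0,0.03,0],[-0.3,0,0,0.03,0],[-0.3,0,0,0.022,0],[-0.3,0,0,0,0]]' && python3 d.py .4593 .0493 .095 && python3 - <<'E'
from h import *
c=cam('side','side1.png'); a=cv2.imread('pics/side1.png')[190:340,260:460]
cv2.imwrite('pics/side1c.png',cv2.resize(a,None,fx=4,fy=4))
E
```

```text
clock: 3.08
tcp_pos: [0.4514, 0.0557, 0.1261]
orientation: [-0.003, -0.605, 0.796, 0.003]
wrist_force: [-0.9, -0.1, 0.6]
finger_gap: 0.0554
grip_force: 0.0
tool shift [ 0.004  -0.0096  0.0311] yaw 164.5 j6 -1.3543726898334825 gap 0.05535920018344843 t 3.0833
```

View pics/side1c.png

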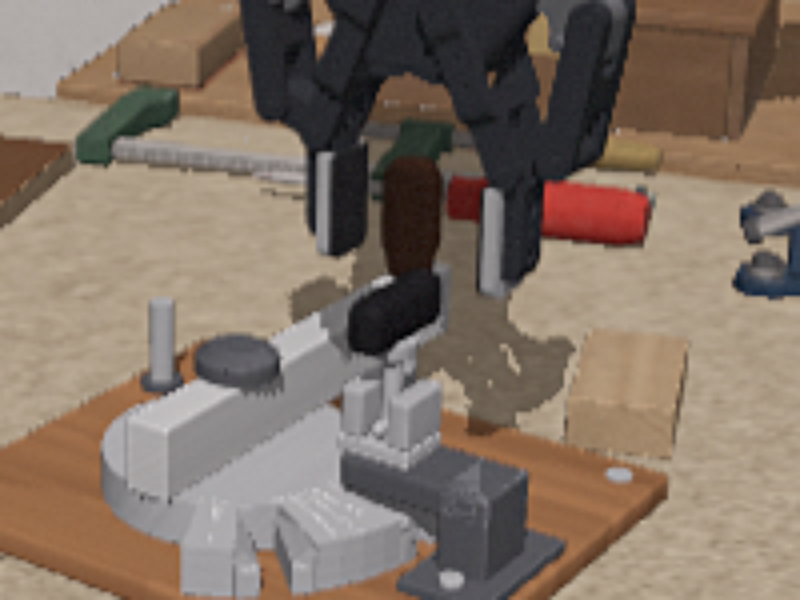

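The fingers straddle the T-bar above it, about 10 mm too far towards the robot. That matches the measured shift, so I'll correct it and settle.

```bash
python3 -m jog '[[-0.3,0,0,0,0],[-0.3,0,0,0,0]]' && python3 d.py .4593 .0493 .095
```

```text
clock: 3.3
tcp_pos: [0.4563, 0.0555, 0.132]
orientation: [0.001, -0.606, 0.795, -0.001]
wrist_force: [0.1, -0.5, -0.4]
finger_gap: 0.0554
grip_force: 0.0
tool shift [ 0.0052 -0.0045  0.037 ] yaw 164.64 j6 -1.356677192797871 gap 0.05543795573138925 t 3.3
```

```bash
python3 -m jog '[[-0.3,0.0052,-0.0045,0,0.6],[-0.3,0,0,0.018,0],[-0.3,0,0,0.017,0],[-0.3,0,0,0,0],[-0.3,0,0,0,0]]' && python3 d.py .4593 .0493 .095
```

```text
clock: 3.72
tcp_pos: [0.458, 0.0489, 0.0958]
orientation: [-0.0, -0.602, 0.798, 0.0]
wrist_force: [-0.8, -0.1, -0.0]
finger_gap: 0.0554
grip_force: 0.0
tool shift [-0.0008 -0.0011  0.0008] yaw 164.03 j6 -1.3603661382115502 gap 0.05538463846648637 t 3.7167
```

```bash
python3 -m jog '[[0.3,0,-0.001,0,0],[0.6,0,0,0,0],[1,0,0,0,0],[1,0,0,0,0],[1,0,0,0,0]]' 40 && python3 -m jog '[[1,0,0,0,0],[1,0,0,0,0],[1,0,0,0,0]]' && python3 d.py .4593 .0493 .095
```

```text
clock: 4.13
tcp_pos: [0.4605, 0.0487, 0.0965]
orientation: [0.001, -0.602, 0.798, -0.001]
wrist_force: [1.6, -1.9, 4.7]
finger_gap: 0.0142
grip_force: 39.0
clock: 4.38
tcp_pos: [0.4605, 0.0487, 0.0965]
orientation: [0.001, -0.602, 0.798, -0.001]
wrist_force: [2.7, -1.5, 5.9]
finger_gap: 0.0141
grip_force: 39.1
tool shift [-0.0003  0.0013  0.0015] yaw 164.08 j6 -1.3610500486177137 gap 0.014104169077795192 t 4.3833
```

```bash
python3 -m jog '[[1,0,0,-0.006,0],[1,0,0,-0.006,0],[1,0,0,-0.005,0],[1,0,0,-0.004,0],[1,0,0,0,0]]' && python3 -m jog '[[1,0,0,0,0],[1,0,0,0,0]]'; python3 d.py .4605 .0487 .1175
```

```text
clock: 4.8
tcp_pos: [0.4601, 0.0487, 0.1167]
orientation: [0.001, -0.602, 0.798, -0.001]
wrist_force: [5.0, -1.4, -8.0]
finger_gap: 0.0138
grip_force: 39.2
clock: 4.97
tcp_pos: [0.4601, 0.0487, 0.1161]
orientation: [0.001, -0.602, 0.798, -0.001]
wrist_force: [5.0, -1.0, -7.3]
finger_gap: 0.0141
grip_force: 39.2
tool shift [-0.0001 -0.0004 -0.0014] yaw 164.07 j6 -1.3610759355463853 gap 0.01413199007882729 t 4.9667
```

```bash
python3 -m jog '[[1,0,0,-0.001,3],[1,0,0,0,6],[1,0,0,0,6],[1,0,0,0,6],[1,0,0,0,6]]' && python3 -m jog '[[1,0,0,0,6],[1,0,0,0,6],[1,0,0,0,6],[1,0,0,0,6],[1,0,0,0,6]]' && python3 -m jog '[[1,0,0,0,6],[1,0,0,0,6],[1,0,0,0,0],[1,0,0,0,0]]'; python3 d.py .4605 .0487 .1175; python3 -c "
from h import *
print(env.get_state()['ft_torque'])"
```

```text
clock: 5.38
tcp_pos: [0.4598, 0.0488, 0.117]
orientation: [0.001, -0.397, 0.918, -0.0]
wrist_force: [4.7, -1.2, -7.1]
finger_gap: 0.014
grip_force: 39.2
clock: 5.8
tcp_pos: [0.4596, 0.0491, 0.1169]
orientation: [0.001, -0.146, 0.989, 0.0]
wrist_force: [4.9, -0.0, -7.0]
finger_gap: 0.0143
grip_force: 39.2
clock: 6.13
tcp_pos: [0.4595, 0.0492, 0.1168]
orientation: [0.0, -0.044, 0.999, 0.0]
wrist_force: [6.0, 0.3, -6.8]
finger_gap: 0.0137
grip_force: 39.2
tool shift [-0.0009 -0.0006 -0.0007] yaw 95.07 j6 -0.1564580449009477 gap 0.013748187706573732 t 6.1333
[ 0.11702549 -1.08947329 -0.03838444]
```

```bash
python3 -m jog '[[1,0,0,0.002,0],[1,0,0,0.0015,0],[1,0,0,0,0],[0.3,0,0,0,0],[-0.1,0,0,0,0]]' && python3 -m jog '[[-0.1,0,0,0,0],[-0.1,0,0,0,0],[-0.1,0,0,-0.02,0],[-0.1,0,0,-0.03,0],[-0.1,0,0,-0.03,0]]'&& python3 -m jog '[[-0.1,0,0,0,0],[-0.1,0,0,0,0],[-0.1,0,0,0,0],[-0.1,0,0,0,0]]' && python3 - <<'E'
from h import *
c=cam('side','side2.png'); a=cv2.imread('pics/side2.png')[190:340,260:460]
cv2.imwrite('pics/side2c.png',cv2.resize(a,None,fx=4,fy=4))
E
python3 d.py .4883 -.0818 .17
```

```text
clock: 6.55
tcp_pos: [0.4578, 0.049, 0.1135]
orientation: [-0.001, -0.044, 0.999, 0.0]
wrist_force: [0.6, 1.0, 0.5]
finger_gap: 0.0373
grip_force: 0.0
clock: 6.97
tcp_pos: [0.4574, 0.049, 0.1939]
orientation: [-0.002, -0.044, 0.999, 0.0]
wrist_force: [1.1, 0.2, 0.0]
finger_gap: 0.0467
grip_force: 0.0
clock: 7.3
tcp_pos: [0.4579, 0.0489, 0.1926]
orientation: [-0.001, -0.044, 0.999, 0.0]
wrist_force: [-0.6, 0.3, 0.6]
finger_gap: 0.0469
grip_force: 0.0
tool shift [-0.0188 -0.1329  0.0224] yaw 95.08 j6 -0.156842847486997 gap 0.047044329415058116 t 7.35
```

View pics/side2c.png

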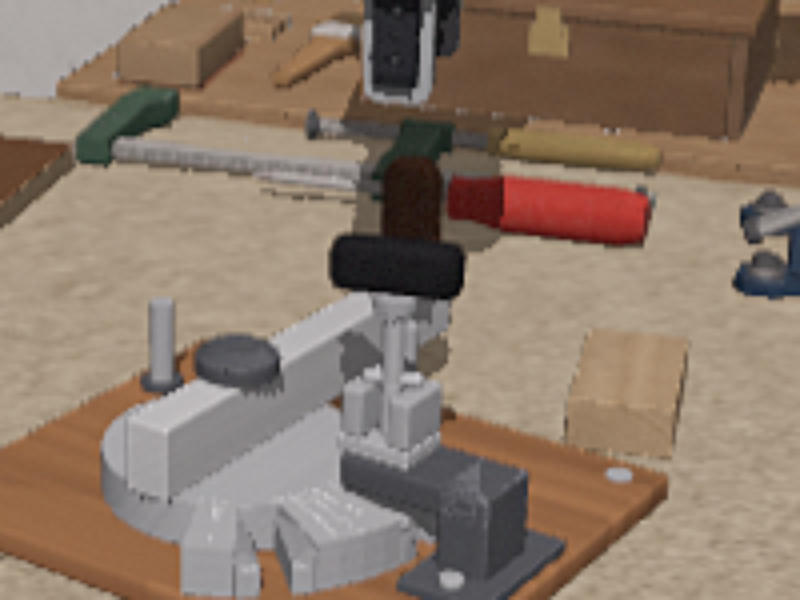

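The plunger stands parked by itself with the T-bar twisted, and the fingers are clear. Next, the fence grip.

```bash
python3 -m jog '[[-0.2,-0.0047,-0.033,0,0],[-0.2,-0.0047,-0.033,0,0],[-0.2,-0.0047,-0.033,0,0],[-0.2,-0.0047,-0.033,0,0],[-0.2,0,0,0,-6.8]]' && python3 -m jog '[[-0.2,0,0,0,-6.8],[-0.2,0,0,0,-6.8],[-0.2,0,0,0,-6.8],[-0.2,0,0,0,-6.8],[-0.2,0,0,0,-6.8]]' && python3 -m jog '[[-0.2,0,0,0,-6.8],[-0.2,0,0,0,-6.8],[-0.2,0,0,0,-6.8],[-0.2,0,0,0,-6.8],[-0.2,0,0,0,0]]' && python3 -m jog '[[-0.2,0,0,0,0],[-0.2,0,0,0,0]]' && python3 d.py .4886 -.083 .085
```

```text
clock: 7.77
tcp_pos: [0.4904, -0.0857, 0.1925]
orientation: [-0.0, -0.101, 0.995, -0.001]
wrist_force: [1.1, -0.5, 0.0]
finger_gap: 0.0513
grip_force: 0.0
clock: 8.18
tcp_pos: [0.4885, -0.0808, 0.1924]
orientation: [-0.001, -0.392, 0.92, 0.001]
wrist_force: [0.0, 0.2, 1.0]
finger_gap: 0.0516
grip_force: 0.0
clock: 8.6
tcp_pos: [0.4885, -0.0807, 0.1925]
orientation: [-0.001, -0.597, 0.803, 0.001]
wrist_force: [-0.5, 0.2, -1.0]
finger_gap: 0.0516
grip_force: 0.0
clock: 8.77
tcp_pos: [0.4889, -0.0808, 0.1931]
orientation: [-0.0, -0.594, 0.804, 0.001]
wrist_force: [0.3, -0.1, -0.8]
finger_gap: 0.0513
grip_force: 0.0
tool shift [ 0.0022 -0.0005  0.1081] yaw 162.91 j6 -1.5985466240252935 gap 0.05131233817208024 t 8.7667
```

```bash
python3 -m jog '[[-0.2,0.0022,-0.0005,0.03,-0.6],[-0.2,0,0,0.03,0],[-0.2,0,0,0.03,0],[-0.2,0,0,0.018,0],[-0.2,0,0,0,0]]' && python3 -m jog '[[-0.2,0,0,0,0],[-0.2,0,0,0,0],[0.3,0,0,0,0],[1,0,0,0,0],[1,0,0,0,0]]' 30 && python3 -m jog '[[1,0,0,0,0],[1,0,0,0,0]]' && python3 d.py .4886 -.083 .085
```

```text
clock: 9.18
tcp_pos: [0.4859, -0.0821, 0.0817]
orientation: [-0.002, -0.599, 0.801, 0.003]
wrist_force: [-0.3, 0.7, 1.0]
finger_gap: 0.0514
grip_force: 0.0
clock: 9.6
tcp_pos: [0.4905, -0.0836, 0.0874]
orientation: [0.001, -0.599, 0.8, -0.001]
wrist_force: [-0.3, -0.6, 3.9]
finger_gap: 0.0227
grip_force: 29.2
clock: 9.77
tcp_pos: [0.4904, -0.0836, 0.0874]
orientation: [0.001, -0.6, 0.8, -0.001]
wrist_force: [-0.6, 0.3, 6.1]
finger_gap: 0.0224
grip_force: 29.4
tool shift [-0.0001  0.0019  0.0024] yaw 163.67 j6 -1.6162156613640928 gap 0.022406286061494914 t 9.7667
```

```bash
python3 -m jog '[[1,0,0,0,-1.9],[1,0,-0.0078,0,-3.75],[1,0,-0.0078,0,-3.75],[1,0,-0.0078,0,-3.75],[1,0,-0.0078,0,-3.75]]' && python3 -m jog '[[1,0,-0.0078,0,-3.75],[1,0,-0.0078,0,-3.75],[1,0,-0.0078,0,-3.75],[1,0,-0.0078,0,-3.75],[1,0,0,0,0]]' && python3 -m jog '[[1,0,-0.0078,0,-3.75],[1,0,-0.0078,0,-3.75],[1,0,-0.0078,0,-3.75],[1,0,-0.0078,0,-1.9],[1,0,0,0,0]]' && python3 -m jog '[[1,0,0,0,0],[1,0,0,0,0],[1,0,0,0,0]]' && python3 d.py .4886 -.083 .085
python3 - <<'E'
from h import *
s=env.get_state(); p=s['tcp_pos']; a=np.array([.523,.031])
f=lambda q:np.arctan2(q[1]-a[1],q[0]-a[0])
print('swing',f(p)-f([.4904,-.0836]),'r',np.hypot(*(p[:2]-a)),np.hypot(.4904-.523,-.0836-.031))
E
```

```text
clock: 10.18
tcp_pos: [0.5217, -0.0887, 0.0874]
orientation: [-0.001, 0.711, -0.703, 0.002]
wrist_force: [0.3, -0.6, 5.0]
finger_gap: 0.0225
grip_force: 29.6
clock: 10.6
tcp_pos: [0.5537, -0.0851, 0.0874]
orientation: [-0.001, 0.797, -0.604, 0.002]
wrist_force: [2.0, -0.8, 7.6]
finger_gap: 0.0227
grip_force: 30.0
clock: 11.02
tcp_pos: [0.5817, -0.0741, 0.0873]
orientation: [0.0, 0.861, -0.509, 0.002]
wrist_force: [-0.4, -4.2, 7.3]
finger_gap: 0.0228
grip_force: 30.0
clock: 11.27
tcp_pos: [0.5809, -0.0744, 0.0874]
orientation: [0.0, 0.86, -0.51, 0.002]
wrist_force: [0.5, -2.9, 5.7]
finger_gap: 0.0229
grip_force: 29.9
tool shift [-0.0367  0.0851  0.0021] yaw -151.37 j6 -2.334130799011251 gap 0.022870651874883397 t 11.2667
swing 0.779537369494145 r 0.12029919643240275 0.11914663234854772
```

Swing is about 0.78 rad and the forces are small. I'll release, rise and go back to the T-bar.

```bash
python3 -m jog '[[0.4,0,0,0,0],[-0.2,0,0,0,0],[-0.2,0,0,0,0],[-0.2,0,0,0,0],[-0.2,0,0,-0.03,0]]' && python3 -m jog '[[-0.2,0,0,-0.035,0],[-0.2,0,0,-0.035,0],[-0.2,0,0,0,7],[-0.2,0,0,0,7],[-0.2,0,0,0,7]]' && python3 -m jog '[[-0.2,0,0,0,7],[-0.2,0,0,0,7],[-0.2,0,0,0,7],[-0.2,0,0,0,7],[-0.2,0,0,0,7]]' && python3 -m jog '[[-0.2,0,0,0,7],[-0.2,0,0,0,7],[-0.2,0,0,0,7],[-0.2,0,0,0,7],[-0.2,0,0,0,7]]' && python3 -m jog '[[-0.2,0,0,0,7],[-0.2,0,0,0,7],[-0.2,0,0,0,1.6],[-0.2,0,0,0,0],[-0.2,0,0,0,0]]' && python3 d.py .459 .049 .1135
python3 - <<'E'
from h import *
c=cam('top','top3.png'); a=cv2.imread('pics/top3.png')[190:330,230:380]
cv2.imwrite('pics/top3c.png',cv2.resize(a,None,fx=4,fy=4))
E
```

```text
clock: 11.68
tcp_pos: [0.5756, -0.0722, 0.1103]
orientation: [0.001, 0.86, -0.51, -0.005]
wrist_force: [-0.1, 0.5, -0.8]
finger_gap: 0.051
grip_force: 0.0
clock: 12.1
tcp_pos: [0.5801, -0.0733, 0.1866]
orientation: [-0.0, 0.751, -0.66, 0.001]
wrist_force: [-0.3, 0.0, -0.2]
finger_gap: 0.0512
grip_force: 0.0
clock: 12.52
tcp_pos: [0.5795, -0.0731, 0.1854]
orientation: [-0.0, -0.518, 0.855, 0.0]
wrist_force: [0.4, -0.8, -0.5]
finger_gap: 0.0513
grip_force: 0.0
clock: 12.93
tcp_pos: [0.5795, -0.0731, 0.1854]
orientation: [-0.0, -0.237, 0.972, 0.0]
wrist_force: [-0.1, -0.1, 0.1]
finger_gap: 0.0512
grip_force: 0.0
clock: 13.35
tcp_pos: [0.5796, -0.0732, 0.1855]
orientation: [-0.0, -0.106, 0.994, 0.0]
wrist_force: [-0.6, 0.3, -0.5]
finger_gap: 0.0515
grip_force: 0.0
tool shift [0.092  0.1448 0.0721] yaw 102.19 j6 -0.4758322439175483 gap 0.051477734947587325 t 13.35
```

View pics/top3c.png

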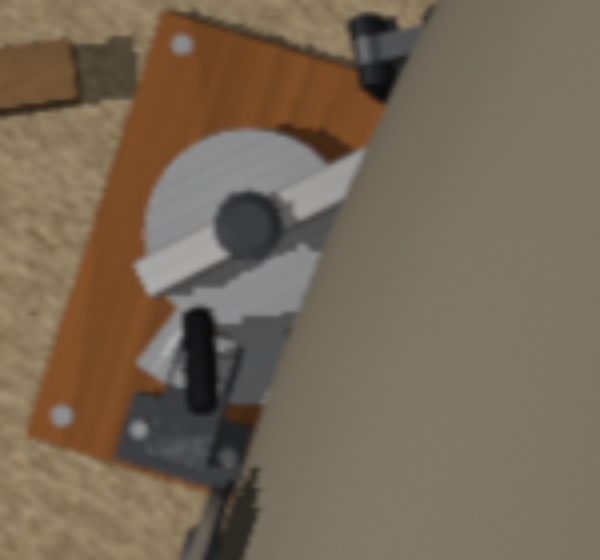

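The fence stands at 45° with its left end swung toward the robot. The T-bar is still parked, lying near-vertical in the image from (279,268) to (281,292).

```bash
python3 -m jog '[[-0.2,0,0,0,7.1],[-0.2,0.0219,0.0264,0,0],[-0.2,0.0219,0.0264,0,0],[-0.2,0.0219,0.0264,0,0],[-0.2,0.0219,0.0264,0,0]]' && python3 -m jog '[[-0.2,0.0219,0.0264,0,0],[-0.2,0,0,0,0],[-0.2,0,0,0,0],[-0.2,0,0,0,0]]' && python3 d.py .459 .049 .1135
```

```text
clock: 13.82
tcp_pos: [0.482, 0.0249, 0.1855]
orientation: [-0.0, -0.044, 0.999, 0.0]
wrist_force: [-0.2, -0.0, 0.3]
finger_gap: 0.0513
grip_force: 0.0
clock: 14.15
tcp_pos: [0.4599, 0.0485, 0.1862]
orientation: [0.001, -0.044, 0.999, -0.0]
wrist_force: [0.3, -0.2, 0.8]
finger_gap: 0.0512
grip_force: 0.0
tool shift [0.0009 0.0006 0.0727] yaw 95.09 j6 -0.157470569619386 gap 0.05119952804908984 t 14.15
```

```bash
python3 -m jog '[[-0.2,0.0009,0.0006,0.025,0],[-0.2,0,0,0.025,0],[-0.2,0,0,0.0225,0],[-0.2,0,0,0,0],[-0.2,0,0,0,0]]' && python3 -m jog '[[-0.2,0,0,0,0],[0.4,0,0,0,0],[1,0,0,0,0],[1,0,0,0,0],[1,0,0,0,0]]' 40 && python3 -m jog '[[1,0,0,0,0],[1,0,0,-0.0025,0],[1,0,0,0,0]]' && python3 d.py .459 .049 .1135
```

```text
clock: 14.57
tcp_pos: [0.4581, 0.0484, 0.1125]
orientation: [-0.001, -0.043, 0.999, 0.0]
wrist_force: [0.1, 0.1, 0.5]
finger_gap: 0.0511
grip_force: 0.0
clock: 14.98
tcp_pos: [0.4591, 0.0492, 0.1145]
orientation: [0.001, -0.044, 0.999, 0.0]
wrist_force: [-0.3, 0.6, 5.7]
finger_gap: 0.0139
grip_force: 38.9
clock: 15.23
tcp_pos: [0.4588, 0.0491, 0.1159]
orientation: [0.001, -0.044, 0.999, 0.0]
wrist_force: [2.3, 0.8, -6.5]
finger_gap: 0.0139
grip_force: 39.1
tool shift [-0.0002 -0.0002  0.0024] yaw 95.04 j6 -0.1556573457273949 gap 0.013850819369934509 t 15.2333
```

```bash
python3 -m jog '[[1,0,0,-0.001,-6],[1,0,0,0,-6],[1,0,0,0,-6],[1,0,0,0,-6],[1,0,0,0,-6]]' && python3 -m jog '[[1,0,0,0,-6],[1,0,0,0,-6],[1,0,0,0,-6],[1,0,0,0,-6],[1,0,0,0,-6]]' && python3 -m jog '[[1,0,0,0,-6],[1,0,0,0,-3],[1,0,0,0,0],[1,0,0,0,0]]' && python3 d.py .459 .049 .095; python3 -c "
from h import *
print(env.get_state()['ft_torque'])"
```

```text
clock: 15.65
tcp_pos: [0.459, 0.0486, 0.1164]
orientation: [0.0, -0.303, 0.953, -0.001]
wrist_force: [5.1, -2.2, -7.0]
finger_gap: 0.0138
grip_force: 39.1
clock: 16.07
tcp_pos: [0.4596, 0.0481, 0.1166]
orientation: [0.0, -0.539, 0.842, -0.001]
wrist_force: [5.4, -3.1, -7.3]
finger_gap: 0.014
grip_force: 39.1
clock: 16.4
tcp_pos: [0.4598, 0.0481, 0.1167]
orientation: [0.0, -0.602, 0.799, -0.002]
wrist_force: [5.6, -3.3, -7.4]
finger_gap: 0.014
grip_force: 39.1
tool shift [-0.0007  0.0011  0.0217] yaw 164.0 j6 -1.360027211543954 gap 0.014030323643575213 t 16.4
[-0.69688644 -1.17442362 -0.00432653]
```

```bash
python3 -m jog '[[1,0,0,0.004,0],[1,0,0,0.004,0],[1,0,0,0.003,0],[1,0,0,0,0]]' && python3 -m jog '[[1,0,0,0.003,0],[1,0,0,0.003,0],[1,0,0,0.002,0],[1,0,0,0,0],[1,0,0,0,0]]'
```

```text
clock: 16.73
tcp_pos: [0.4598, 0.0481, 0.1054]
orientation: [0.0, -0.602, 0.799, -0.002]
wrist_force: [5.7, -2.8, -5.8]
finger_gap: 0.0138
grip_force: 39.2
clock: 17.15
tcp_pos: [0.4599, 0.0481, 0.0981]
orientation: [0.0, -0.602, 0.799, -0.002]
wrist_force: [4.7, -3.7, -4.2]
finger_gap: 0.0139
grip_force: 39.4
```

The plunger has passed below the plate top, so it is entering the notch. I'll release and check.

```bash
python3 -m jog '[[1,0,0,0.001,0],[0.4,0,0,0,0],[-0.2,0,0,0,0],[-0.2,0,0,0,0],[-0.2,0,0,0,0]]' && python3 -m jog '[[-0.2,0,0,-0.03,0],[-0.2,0,0,-0.03,0],[-0.2,0,0,-0.03,0],[-0.2,0,0,-0.03,0],[-0.2,0,0,0,0]]' && python3 -m jog '[[-0.2,0,0,0,0],[-0.2,0,0,0,0]]' && python3 - <<'E'
from h import *
c=cam('side','side4.png'); a=cv2.imread('pics/side4.png')[190:340,260:460]
cv2.imwrite('pics/side4c.png',cv2.resize(a,None,fx=4,fy=4))
print(proj(c,[[.4593,.0493,.1],[.4593,.0493,.11]]), env.get_state()['tcp_pos'])
E
```

```text
clock: 17.57
tcp_pos: [0.4575, 0.0493, 0.0965]
orientation: [-0.0, -0.602, 0.798, 0.001]
wrist_force: [0.1, -1.2, 1.2]
finger_gap: 0.0514
grip_force: 0.0
clock: 17.98
tcp_pos: [0.4609, 0.0491, 0.2223]
orientation: [0.003, -0.602, 0.798, -0.003]
wrist_force: [0.7, 0.6, 0.1]
finger_gap: 0.051
grip_force: 0.0
clock: 18.15
tcp_pos: [0.4578, 0.0492, 0.2162]
orientation: [-0.0, -0.602, 0.798, 0.0]
wrist_force: [-0.0, -0.2, 0.1]
finger_gap: 0.0513
grip_force: 0.0
[[359.44384097 267.55494804]
 [359.69820894 260.79281245]] [0.45729939 0.04922879 0.21558201]
```

View pics/side4c.png

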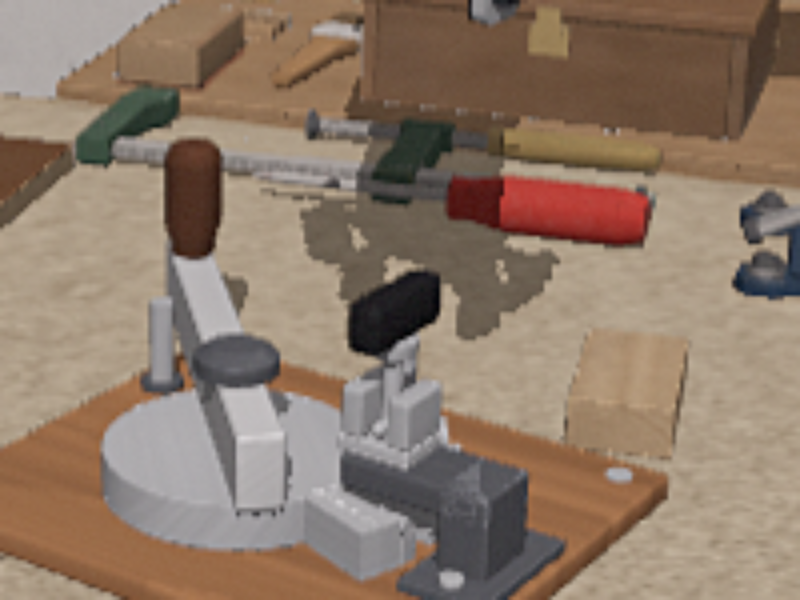

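The T-bar is back at its home pixel position (crop 395,312, same as at the start), the fence is at its far stop, and the gripper is clear.

```bash
python3 -c "
from h import *
print(env.hand_in())"
```

```text
the job is handed in; nothing more can be done
None
```

The fence is swung round to 45 degrees with the plunger dropped home in the second notch and the gripper clear; I handed the job in at about 18 s, and no verdict came back.

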